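Die-stamp an aluminium sample tag at the calorimeter bench

TASK

Take the upright hand stamp out of its rest and press its die flat onto the middle of the blank aluminium tag on the marking block, long sides parallel, with a steady 13 N or so (9 to 18 N, never more than 25 N) held for a full second, without dragging the tag sideways. Lift the stamp straight up off the tag, set it back standing in its rest and let go; leave the other things on the bench where they are.

Things in the scene. Friction and masses are not known exactly. Their poses are not given: they have to be found in the camera images.
- stamp: Hand stamp, about 280 g, standing in the rest: steel foot 36 x 24 x 14 mm (its flat underside is the die), neck, wooden square-sided handle 28 mm (along x) by 24 mm (along y), 22 to 86 mm above the underside. Origin: centre of the underside; z up the handle, x along the long side. Grip across the 24 mm width, about 60 mm above the underside. A half turn makes no difference.
- die_face (a point): Centre of the stamp's die (underside); same point as the stamp's origin.
- block: Fixed grey marking block, base 120 x 100 x 20 mm; on it a steel plate 90 x 72 mm, then a dark sprung bed 68 x 50 mm with the blank aluminium tag (60 x 42 x 3 mm, a dark dot near one end). Origin: centre of the base's underside; x along the long side of block and tag. Bed and tag give straight down about 1 mm per 6 N, 10 mm at most.
- tag_seat (a point): Point on the plate below the middle of the tag, 30 mm above the table. Packing differs unmeasured from run to run: the tag's top lies 6 to 24 mm above this point and must be found by touch. Plate, bed and tag float: a sideways drag over about 3 N carries them and this point along, up to 12 mm, and they stay there (a smeared mark). Pressing down does not move this point.
- rest: Fixed grey tray with a shallow pocket for the stamp: outside 56 x 44 x 12 mm, walls 5 mm, pocket 46 x 34 mm, floor 5 mm above the table. Origin at the centre of its underside, x along the long side.
- rest_floor (a point): Centre of the floor of the rest's pocket, 5 mm above the table.
- crucible: Bystander, leave alone: small open steel cup, 34 mm wide, 30 mm high. Origin at the underside or middle.
- jar: Bystander, leave alone: low amber glass jar with white cap, 60 mm wide, 55 mm high. Origin at the underside or middle.
- phone: Bystander, leave alone: black phone, 75 x 155 x 9 mm, lying flat. Origin at the underside or middle.
- mouse: Bystander, leave alone: black computer mouse, 100 x 58 x 22 mm. Origin at the underside or middle.
- driver: Bystander, leave alone: screwdriver about 150 mm long, lying on the table. Origin at the underside or middle.
- bomb_cap: Bystander, leave alone: round steel cap, 52 mm wide, with a 24 mm knob, 40 mm high. Origin at the underside or middle.
- weight: Bystander, leave alone: brass calibration weight, 28 mm wide, 40 mm high. Origin at the underside or middle.
Things that resemble listed ones, but are neither listed nor needed, are in the scene too. What is meant by the stamp is not orange or turquoise, and is the larger of those in its own colour.

How it is judged:
On the way, in this order (a step that is already met when the one before it is completed fails the run):
1. the die bears flat on the middle of the tag with 9 to 18 N for half a second (contact force between stamp and block between 9 and 18 N and horizontal distance between die_face and tag_seat below 0.006 m and angle between the x axis of stamp and the x axis of block, either way round below 0.12 rad and angle between stamp's own z axis and vertical below 0.07 rad), for 0.5 s.
2. the stamp is lifted straight up, off the tag and to 58 mm above the table, still over the middle of the tag within 15 mm (height (world z) of die_face above 0.058 m and horizontal distance between die_face and tag_seat below 0.015 m and contact force between stamp and block below 0.1 N), for 0.05 s.
At the end, for the whole second after the job is handed in: The stamp stands in the rest's pocket, die down (underside within 4 mm of the pocket floor, within 10 mm of its centre, tilt under 0.06 rad), at rest and let go; the tag has not been dragged more than 3 mm from where it was (horizontal distance between die_face and rest_floor below 0.01 m and height (world z) of die_face between 0.002 and 0.009 m and angle between stamp's own z axis and vertical below 0.06 rad and contact force between stamp and rest above 0.5 N and linear speed of stamp below 0.01 m/s and distance of tag_seat from where it was at the start of the episode below 0.003 m); the robot touches nothing.
It fails at once if the stamp is pressed on the marking block with more than 25 N (contact force between stamp and block above 25 N).
It fails at once if the tag is dragged sideways by more than 3 mm (distance of tag_seat from where it was at the start of the episode above 0.003 m).
It fails at once if the die bears on the tag or block more than 10 mm away from the middle of the tag (contact force between stamp and block above 2 N and horizontal distance between die_face and tag_seat above 0.01 m).
It fails at once if a bystander is moved more than 20 mm (distance of any of crucible, jar, phone, mouse, driver, bomb_cap, weight from where it was at the start of the episode above 0.02 m).
It also fails if it takes over 61 s, if anything falls off the work surface, if the arm or the gripper's body presses on something with over 40 N, if the wrist force passes 120 N, or if a joint passes its speed limit or range.

ROBOT

A 6-joint arm with a two-finger parallel gripper is mounted at the origin on the work surface. World frame = base frame: x ahead of the robot, y to its left, z up, the work surface at z = 0. Lengths are in m, angles in rad, forces in N, time in s.
With the tool pointing down it reaches from about 0.35 to 0.725 m from the base axis. Payload 6 kg.
Tool frame: the origin (TCP) lies at the very end of the fingers, on their centre line; the grasp point (between the pads) lies 19 mm behind it; z points along the fingers, y is the line along which they close (so a half turn about z gives the same grasp; the last joint's range is limited). The gripper opens to 85 mm and grips with 20 to 120 N. Pads are 22 mm wide; open, the fingers measure 114 mm over their backs; the gripper's body (76 mm by 85 mm) begins 54 mm behind the grasp point. The pads swing forward as they close: fully open they stand 13 mm farther back than shut.
Start: joints at [1.606, 0.04, 0.085, 0, -1.615, -0.334], TCP at [0.177, 0.573, 0.231] pointing down, gripper open.
Joint ranges: [-2.56, 2.56], [-1.29, 2.01], [-1.08, 1.49], [-3.29, 1.98], [-2.81, -0.18], [-2.99, 2.99]. Speed limits (rad/s): [2.57, 2.57, 3.01, 3.14, 3.14, 3.14].

INTERFACE

Orientations are given as [roll, pitch, yaw] about the fixed x, y, z axes, in that order (R = Rz(yaw) Ry(pitch) Rx(roll)).
In Python, from workcell import arm gives the robot as it stands.
- The arm moves only by the tool move_arm, never from a script. Its argument "commands" is a list of rows, each a list of 7 numbers: the shift along the tool's x, y, z in units of 25 mm (1.0 is 25 mm), then the turn, a rotation vector about the tool's x, y, z in units of 6 degrees (1.0 is 6 degrees), then the finger opening in mm, from 0 to 85.4. In form: [[tx, ty, tz, wx, wy, wz, jaw], ...]. A call has 1 to 8 rows; each row shifts and turns the commanded pose from where the row before left it, along the tool's axes as they then stand; what a row does not reach is not made up. A row lasts 1/12 s, in which the tool goes at most 41.7 mm and 7.16 degrees, less where a joint would pass 70% of its speed; a pose out of reach is approached as far as the arm can. A call is refused whole if a number of a shift passes 1 or a number of a turn 1, either way. A call with a gripper value outside its range is refused whole. The fingers move at their own pace and stop on an object; the grip force is fixed at half the most. Time passes only in rows, so rows that do not move let the fingers close. It gives the time, the measured TCP pose, the force, the opening and the grip force at its end, in the units of the state.
- arm.state(): the state, without advancing time (a new reading comes with each control period).
- arm.read_camera(name): name is "scene" or "top" or "wrist"; returns a dict with "color" (420x560x3 uint8, red, green, blue), "range_z" (420x560 float32, m along the optical axis (not along the pixel's ray), 0 where there is no reading), "fx", "fy", "cx", "cy" (pixels), "k1" (the pictures are not rectified: a ray, as slopes to the right and down, at radius r is drawn at 1 + k1 r^2 times it, then the intrinsics apply), "rvec" (rotation vector, rad) and "tvec" (3), from world to camera coordinates, as OpenCV has them. Camera axes: x right, y down, z forward; pixel columns grow to the right and rows downward; lengths in m; the calibration is good to about 2 mm. A picture is of the moment at which its call begins.
- arm.finish_job(): hands the job in; it is judged then, once.
Trained networks look in the newest picture that a camera, given by its name, has taken for a name from the list of things; names that differ only in an ending like _2 or _b are one class to them, and where a whole thing is asked for, a point or a joint stands for the part that bears it (a point fixed in the world has none). Each returns a list of dicts, best first, with "conf" (0 to 1); they miss things now and then, are a little off and sometimes report something else, mostly with a low value. They report only what shows in the picture. A call takes as long as a camera call. They do not tell look-alikes from the thing itself.
- arm.masks_of(label, camera): "pixels" (420x560 bool, what is visible of it) and "at" ([row, column] in pixels, amid what is visible of it).
- arm.landmark_of(label, camera): "at" ([row, column] in pixels: a listed point, or the origin of a listed thing).
The state is a dict: "clock": time; "joints": joint angles; "qvel": joint speeds; "joint_efforts": joint torques, N m; "eef_pos": TCP position; "eef_rot": TCP orientation; "ft_force": force on the tool from outside, world axes, zero at the start; "torque": the same for the moment, N m; "gripper_width": finger opening in m; "grasp_force": force on a finger pad.
Only numpy, scipy, OpenCV 4.12 (cv2) and the standard library are available. Lean on these libraries where they do the work, as an engineer would, in place of code of your own. Each camera call takes 0.05 s, during which the arm holds its last target. There are 200 camera calls.

## Working session

There is one attempt and no reset: what is moved stays moved. The work goes in short steps, Python scripts to look and compute and a tool call to move; the robot and the scene stay as the last step left them, time stands still between calls to the robot, and variables do not carry over. Pictures are saved under pics/ and viewed, at most 10 in all, crops included, and the job is handed in when it is done.

Besides the shell and the picture viewer there is one more tool, called after "Request:" by a JSON object that holds its "op" and its "data", one argument or row to a line. move_arm: Moves the arm, as the interface text tells. Its arguments: {"type":"object","properties":{"commands":{"type":"array"}},"required":["commands"]}

```bash
mkdir -p pics; cat > h.py <<'E'
import numpy as np, cv2
from workcell import arm
def cam(n):
    c=arm.read_camera(n); c["R"]=cv2.Rodrigues(np.array(c["rvec"],float))[0]; c["t"]=np.array(c["tvec"],float).ravel(); return c
def slopes(c,uv):
    uv=np.asarray(uv,float).reshape(-1,2)
    d=np.stack([(uv[:,0]-c["cx"])/c["fx"],(uv[:,1]-c["cy"])/c["fy"]],1); s=d.copy()
    for _ in range(20): s=d/(1+c["k1"]*(s**2).sum(1,keepdims=True))
    return s
def cloud(c,pix):
    r,q=np.nonzero(pix); z=c["range_z"][r,q]; k=z>0; r,q,z=r[k],q[k],z[k]
    s=slopes(c,np.stack([q,r],1)); P=np.c_[s*z[:,None],z]
    return (P-c["t"])@c["R"]
def onplane(c,uv,h):
    s=slopes(c,uv); d=np.c_[s,np.ones(len(s))]@c["R"]; o=-c["R"].T@c["t"]
    return o+d*((h-o[2])/d[:,2:3])
def save(c,n): cv2.imwrite("pics/"+n,c["color"][:,:,::-1])
E
python3 - <<'E'
from h import *
print({k:np.round(v,3) for k,v in arm.state().items()})
for n in("top","scene"):
    c=cam(n); save(c,n+"1.png"); print(n,-c["R"].T@c["t"])
    for l in("stamp","block","rest","crucible","jar","phone","mouse","driver","bomb_cap","weight"):
        for m in arm.masks_of(l,n):
            if m["conf"]<.3: continue
            P=cloud(c,m["pixels"]); 
            if len(P)<5: continue
            zt=np.percentile(P[:,2],95); T=P[P[:,2]>zt-.006]
            print(l,round(m["conf"],2),np.round(m["at"]),"med",np.round(np.median(P,0),3),"ztop",round(zt,3),"topc",np.round(T.mean(0)[:2],3),len(P))
E
```

```text
{'clock': np.float64(0.0), 'joints': array([ 1.606,  0.041,  0.084, -0.   , -1.615, -0.334]), 'qvel': array([-0.002,  0.   ,  0.   , -0.001, -0.001, -0.001]), 'joint_efforts': array([ 0.0000e+00, -3.6821e+01,  3.4742e+01,  6.9320e+00, -6.0000e-03,
       -0.0000e+00]), 'eef_pos': array([0.176, 0.573, 0.23 ]), 'eef_rot': array([ 3.14 , -0.   , -0.299]), 'ft_force': array([ 0.184, -0.433,  0.169]), 'torque': array([ 0.02 , -0.019,  0.009]), 'grasp_force': np.float64(0.0), 'gripper_width': np.float64(0.086)}
top [0.25504163 0.02834054 1.17936454]
stamp 0.82 [230. 150.] med [0.487 0.319 0.068] ztop 0.089 topc [0.49  0.327] 287
stamp 0.66 [218. 234.] med [0.487 0.126 0.06 ] ztop 0.069 topc [0.49  0.128] 127
stamp 0.61 [226. 194.] med [0.473 0.212 0.087] ztop 0.094 topc [0.479 0.216] 239
stamp 0.53 [174. 280.] med [0.59  0.001 0.029] ztop 0.042 topc [0.594 0.001] 130
block 0.69 [234. 207.] med [0.471 0.209 0.01 ] ztop 0.017 topc [0.475 0.214] 270
block 0.67 [194. 348.] med [ 0.504 -0.148  0.029] ztop 0.055 topc [ 0.51  -0.153] 1948
rest 0.78 [235. 205.] med [0.469 0.211 0.011] ztop 0.016 t
[... 1095 characters left out ...]
026] ztop 0.055 topc [ 0.518 -0.151] 1062
rest 0.48 [252. 348.] med [0.5   0.219 0.013] ztop 0.017 topc [0.497 0.222] 39
crucible 0.66 [234. 277.] med [0.515 0.007 0.023] ztop 0.032 topc [0.512 0.008] 100
jar 0.94 [270. 255.] med [0.695 0.019 0.046] ztop 0.059 topc [0.682 0.014] 574
phone 0.83 [308. 414.] med [0.643 0.412 0.01 ] ztop 0.013 topc [0.642 0.413] 1443
mouse 0.71 [228. 140.] med [ 0.628 -0.387  0.023] ztop 0.026 topc [ 0.623 -0.391] 517
driver 0.68 [211. 377.] med [0.286 0.247 0.023] ztop 0.028 topc [0.279 0.244] 174
bomb_cap 0.55 [220. 289.] med [0.423 0.014 0.022] ztop 0.042 topc [0.414 0.01 ] 224
weight 0.41 [308. 414.] med [0.643 0.413 0.01 ] ztop 0.013 topc [0.642 0.413] 1468
```

View pics/top1.png

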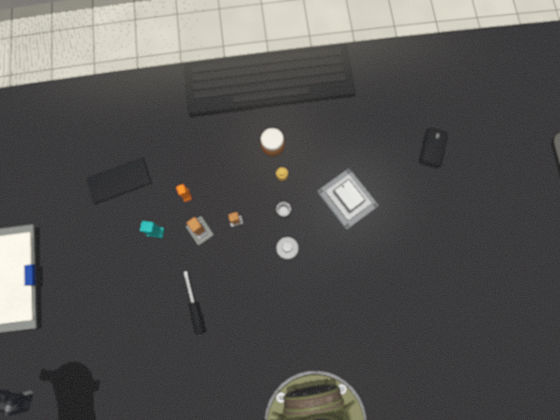

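View pics/scene1.png

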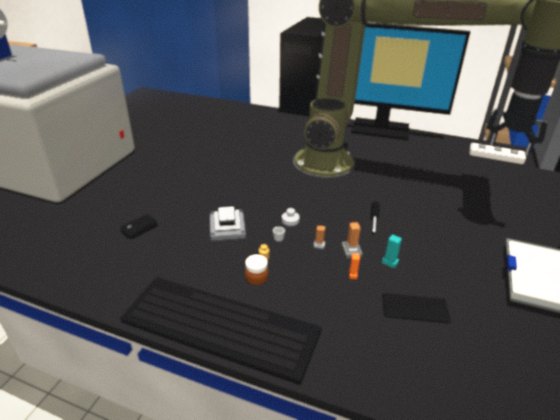

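The top view shows the brown stamp standing in its grey tray at about (197,228), with a smaller brown copy at (235,218), an orange one at (184,192) and a turquoise one at (150,229). The block with its tag is at (348,197). The scene view agrees: stamp at (353,240), block at (227,222). I'm moving above the stamp for a closer look with the wrist camera.

Request:
{"op": "move_arm", "data": {
  "commands": [
    [0.98,0.63,0,0,0,0,85],
    [0.98,0.63,0,0,0,0,85],
    [0.98,0.63,0,0,0,0,85],
    [0.98,0.63,0,0,0,0,85],
    [0.98,0.63,0,0,0,0,85],
    [0.98,0.63,0,0,0,0,85],
    [0.98,0.63,0,0,0,0,85],
    [0.98,0.63,0,0,0,0,85]
  ]
}}

```text
clock: 1.77
eef_pos: [0.3275, 0.3941, 0.2315]
eef_rot: [-3.141, -0.0, -0.299]
ft_force: [0.7, -0.1, -0.0]
gripper_width: 0.0849
grasp_force: 0.0
```

Request:
{"op": "move_arm", "data": {
  "commands": [
    [0.98,0.63,0,0,0,0,85],
    [0.98,0.63,0,0,0,0,85],
    [0.98,0.63,0,0,0,0,85],
    [0.98,0.63,0,0,0,0,85],
    [0.7,0.4,0,0,0,0,85],
    [0,0,0,0,0,0,85]
  ]
}}

```text
clock: 2.27
eef_pos: [0.4175, 0.2891, 0.2316]
eef_rot: [3.142, -0.001, -0.302]
ft_force: [1.0, 0.3, -0.6]
gripper_width: 0.085
grasp_force: 0.0
```

```bash
python3 - <<'E'
from h import *
s=arm.state(); print(s["clock"],s["eef_pos"],s["eef_rot"])
c=cam("wrist"); save(c,"w1.png"); print(-c["R"].T@c["t"])
for l in("stamp","rest"):
    for m in arm.masks_of(l,"wrist"):
        if m["conf"]<.3: continue
        P=cloud(c,m["pixels"])
        if len(P)<5: continue
        zt=np.percentile(P[:,2],95); T=P[P[:,2]>zt-.006]
        r=cv2.minAreaRect(T[:,:2].astype(np.float32)*1000)
        print(l,round(m["conf"],2),np.round(m["at"]),"ztop",round(zt,3),"rect mm",np.round(r[0]),np.round(r[1],1),round(r[2],1),len(P))
E
```

```text
2.2667 [0.41750146 0.28911553 0.23164879] [ 3.14156071e+00 -7.88014149e-04 -3.02167822e-01]
[0.49553993 0.26560465 0.37301241]
stamp 0.96 [ 34. 436.] ztop 0.065 rect mm [493. 128.] [17.9 21. ] 7.8 1555
stamp 0.86 [111. 209.] ztop 0.086 rect mm [492. 328.] [28.2 24.7] 74.7 1875
stamp 0.69 [ 83. 341.] ztop 0.091 rect mm [481. 218.] [28.4 24.4] 28.2 1906
rest 0.57 [ 87. 319.] ztop 0.012 rect mm [480. 219.] [56.5 45. ] 26.2 1220
```

View pics/w1.png

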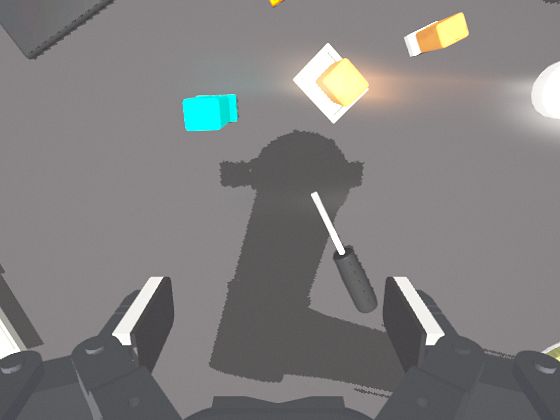

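The wrist view shows the stamp's brown handle in its tray at about (83,341), the turquoise decoy at (111,209) and the small brown copy at (34,436). Next I work out the stamp's yaw and the shift to get over it.

```bash
cat >> h.py <<'E'
def rect(T):
    r=cv2.minAreaRect(T[:,:2].astype(np.float32)*1000); b=cv2.boxPoints(r); e=[b[1]-b[0],b[2]-b[1]]
    l=max(e,key=np.linalg.norm); return np.r_[r[0],sorted(r[1])[::-1]],np.arctan2(l[1],l[0])%np.pi
def delta(p,yaw,z=None):
    s=arm.state(); x,y,w=s["eef_pos"][0],s["eef_pos"][1],s["eef_rot"][2]
    d=np.array(p[:2])-[x,y]; dy=(yaw-w+np.pi/2)%np.pi-np.pi/2
    print("at",np.round(s["eef_pos"],4),"rot",np.round(s["eef_rot"],4),"units tool x,y",np.round([(d@[np.cos(w),np.sin(w)])/.025,(d@[np.sin(w),-np.cos(w)])/.025],3),"turn wz units",round(-np.degrees(dy)/6,3),"up to",None if z is None else round((s["eef_pos"][2]-z)/.025,3))
E
python3 - <<'E'
from h import *
c=cam("wrist")
for l,lo,hi in(("stamp",.085,.1),("rest",.008,.016)):
    for m in arm.masks_of(l,"wrist"):
        P=cloud(c,m["pixels"]); T=P[(P[:,2]>lo)&(P[:,2]<hi)]
        if m["conf"]>.3 and len(T)>50: print(l,*rect(T))
c=cam("top"); m=max(arm.masks_of("block","top"),key=lambda m:m["pixels"].sum()); P=cloud(c,m["pixels"])
print(len(P),np.histogram(P[:,2],np.arange(0,.07,.005)))
for lo,hi in((.0,.03),(.03,.042),(.045,.07)):
    T=P[(P[:,2]>lo)&(P[:,2]<hi)]
    if len(T)>20: print("block",lo,*rect(T),np.median(T,0))
delta([.4805,.2185],.47,.046)
E
```

```text
stamp [481.51379395 217.960495    28.05037689  24.32110977] 0.47217107
stamp [491.93865967 327.83007812  25.93347359  22.34139824] 1.315883
rest [480.27008057 219.18127441  56.84552383  44.74407959] 0.46149978
1905 (array([  3,   9,  15, 264, 502, 199, 311,  14,   3,  88, 396,  99,   1,
         0]), array([0.   , 0.005, 0.01 , 0.015, 0.02 , 0.025, 0.03 , 0.035, 0.04 ,
       0.045, 0.05 , 0.055, 0.06 , 0.065, 0.07 ]))
block 0.0 [ 510.41543579 -152.36979675  120.51689148  101.3732605 ] 0.49965334 [ 0.49693901 -0.14283016  0.02146946]
block 0.03 [ 510.45343018 -152.39822388   90.07571411   72.62716675] 0.5003911 [ 0.50074106 -0.14431796  0.03194046]
block 0.045 [ 510.66989136 -152.55160522   68.378479     51.5782547 ] 0.49876806 [ 0.50941564 -0.15198402  0.05272399]
at [0.4153 0.2921 0.2313] rot [ 3.1416  0.     -0.2976] units tool x,y [3.358 2.051] turn wz units -7.33 up to 7.411
```

Request:
{"op": "move_arm", "data": {
  "commands": [
    [0.41,0.93,0,0,0,0,85],
    [0.41,0.93,0,0,0,0,85],
    [0.41,0.93,0,0,0,0,85],
    [0.41,0.93,0,0,0,0,85],
    [0,0,0,0,0,-0.92,60],
    [0,0,0,0,0,-0.92,60],
    [0,0,0,0,0,-0.92,60],
    [0,0,0,0,0,-0.92,60]
  ]
}}

```text
clock: 3.33
eef_pos: [0.4274, 0.1908, 0.2314]
eef_rot: [-3.141, -0.0, 0.092]
ft_force: [0.6, -0.4, -0.3]
gripper_width: 0.06
grasp_force: 0.0
```

Request:
{"op": "move_arm", "data": {
  "commands": [
    [0,0,0,0,0,-0.92,60],
    [0,0,0,0,0,-0.92,60],
    [0,0,0,0,0,-0.92,60],
    [0,0,0,0,0,-0.92,60],
    [0,0,0,0,0,0,60],
    [0,0,0,0,0,0,60]
  ]
}}

```text
clock: 3.83
eef_pos: [0.4274, 0.1909, 0.2313]
eef_rot: [3.142, -0.0, 0.47]
ft_force: [0.1, 0.5, -0.4]
gripper_width: 0.0602
grasp_force: 0.0
```

```bash
python3 - <<'E'
from h import *
c=cam("wrist"); save(c,"w2.png")
for l,lo,hi in(("stamp",.085,.1),("rest",.008,.016)):
    for m in arm.masks_of(l,"wrist"):
        P=cloud(c,m["pixels"]); T=P[(P[:,2]>lo)&(P[:,2]<hi)]
        if m["conf"]>.3 and len(T)>50: print(l,m["at"],*rect(T),T[:,2].mean())
delta([.481,.2185],.468,.046); print(arm.state()["ft_force"],arm.state()["clock"])
E
```

```text
stamp [110.9, 279.2] [481.37615967 218.09896851  27.03302193  23.64698029] 0.4654116 0.0894244648316159
stamp [32.9, 162.8] [491.67236328 327.48419189  25.95962143  22.4593811 ] 1.3731288 0.08546928689607881
rest [93.1, 267.1] [480.83843994 219.19369507  56.34379578  43.93750763] 0.4822869 0.010734164674634119
at [0.4275 0.1907 0.2313] rot [3.1415 0.     0.4702] units tool x,y [ 2.413 -0.02 ] turn wz units 0.021 up to 7.413
[-0.53175764  0.35568363  0.35532799] 3.9833
```

Request:
{"op": "move_arm", "data": {
  "commands": [
    [0.806,0,0.8,0,0,0,60],
    [0.806,0,0.8,0,0,0,60],
    [0.806,0,0.8,0,0,0,60],
    [0,0,1,0,0,0,60],
    [0,0,1,0,0,0,60],
    [0,0,1,0,0,0,60],
    [0,0,1,0,0,0,60],
    [0,0,1,0,0,0,60]
  ]
}}

```text
clock: 4.65
eef_pos: [0.4813, 0.218, 0.0451]
eef_rot: [3.141, 0.0, 0.47]
ft_force: [0.1, 0.6, -0.6]
gripper_width: 0.0602
grasp_force: 0.0
```

Request:
{"op": "move_arm", "data": {
  "commands": [
    [0,0,0,0,0,0,60],
    [0,0,0,0,0,0,40],
    [0,0,0,0,0,0,30],
    [0,0,0,0,0,0,15],
    [0,0,0,0,0,0,10],
    [0,0,0,0,0,0,10],
    [0,0,0,0,0,0,10],
    [0,0,0,0,0,0,10]
  ]
}}

```text
clock: 5.32
eef_pos: [0.4826, 0.2187, 0.0488]
eef_rot: [-3.142, -0.004, 0.472]
ft_force: [-0.9, -0.1, 6.1]
gripper_width: 0.0234
grasp_force: 59.7
```

```bash
python3 - <<'E'
from h import *
s=arm.state(); print({k:np.round(s[k],4) for k in("clock","joints","eef_pos","eef_rot","ft_force","torque","gripper_width","grasp_force")})
E
```

```text
{'clock': np.float64(5.3167), 'joints': array([ 8.0630e-01, -9.5500e-02, -3.8360e-01,  1.2000e-03, -1.2790e+00,
        1.2362e+00]), 'eef_pos': array([0.4826, 0.2187, 0.0488]), 'eef_rot': array([-3.1415, -0.0039,  0.4721]), 'ft_force': array([-0.9003, -0.1346,  6.0997]), 'torque': array([-0.1569,  0.2038, -0.0294]), 'gripper_width': np.float64(0.0234), 'grasp_force': np.float64(59.7417)}
```

Request:
{"op": "move_arm", "data": {
  "commands": [
    [0,0,-0.4,0,0,0,10],
    [0,0,-0.8,0,0,0,10],
    [0,0,-1,0,0,0,10],
    [0,0,-1,0,0,0,10],
    [0,0,-0.8,0,0,0,10],
    [0,0,0,0,0,0,10],
    [0,0,0,0,0,0,10]
  ]
}}

```text
clock: 5.9
eef_pos: [0.4814, 0.2185, 0.1471]
eef_rot: [-3.14, -0.001, 0.472]
ft_force: [-1.4, -0.1, -4.7]
gripper_width: 0.0237
grasp_force: 59.2
```

```bash
python3 - <<'E'
from h import *
s=arm.state(); print({k:np.round(s[k],4) for k in("clock","eef_pos","eef_rot","ft_force","torque","gripper_width","grasp_force")})
c=cam("top"); m=max(arm.masks_of("block","top"),key=lambda m:m["pixels"].sum()); P=cloud(c,m["pixels"])
for lo,hi in((.0,.03),(.03,.042),(.045,.07)):
    T=P[(P[:,2]>lo)&(P[:,2]<hi)]; print(*rect(T))
for d in arm.landmark_of("tag_seat","top"): print(d, onplane(c,[d["at"][::-1]],.03))
delta([.51,-.152],.4995)
E
```

```text
{'clock': np.float64(5.9), 'eef_pos': array([0.4814, 0.2185, 0.1471]), 'eef_rot': array([-3.1403e+00, -1.4000e-03,  4.7180e-01]), 'ft_force': array([-1.352 , -0.0813, -4.6756]), 'torque': array([0.0304, 0.0381, 0.0468]), 'gripper_width': np.float64(0.0237), 'grasp_force': np.float64(59.2477)}
[ 510.56408691 -152.07373047  120.71772003  100.81546021] 0.50380605
[ 510.33145142 -152.23445129   89.98399353   73.08872986] 0.48644197
[ 510.56869507 -152.42669678   68.56496429   51.5294342 ] 0.49312663
{'at': [197.2, 347.6], 'conf': 0.89} [[ 0.50912433 -0.15217049  0.03      ]]
{'at': [173.6, 280.3], 'conf': 0.54} [[0.59044764 0.00309061 0.03      ]]
at [0.4804 0.2176 0.1443] rot [3.1415 0.0034 0.4718] units tool x,y [-5.666 13.708] turn wz units -0.264 up to None
```

Request:
{"op": "move_arm", "data": {
  "commands": [
    [-0.577,0.986,-0.3,0,0,0,10],
    [-0.577,0.986,-0.3,0,0,0,10],
    [-0.577,0.986,-0.3,0,0,0,10],
    [-0.577,0.986,-0.3,0,0,0,10],
    [-0.577,0.986,-0.3,0,0,0,10],
    [-0.577,0.986,-0.3,0,0,0,10],
    [-0.577,0.986,0,0,0,0,10],
    [-0.577,0.986,0,0,0,0,10]
  ]
}}

```text
clock: 6.72
eef_pos: [0.4676, -0.0113, 0.1905]
eef_rot: [-3.141, 0.001, 0.472]
ft_force: [0.9, -0.1, -3.3]
gripper_width: 0.0233
grasp_force: 59.5
```

Request:
{"op": "move_arm", "data": {
  "commands": [
    [-0.577,0.986,0,0,0,0,10],
    [-0.577,0.986,0,0,0,0,10],
    [-0.577,0.986,0,0,0,0,10],
    [-0.577,0.986,0,0,0,0,10],
    [-0.577,0.986,0,0,0,0,10],
    [-0.577,0.986,0,0,0,-0.26,10],
    [0,0,0,0,0,0,10],
    [0,0,0,0,0,0,10]
  ]
}}

```text
clock: 7.38
eef_pos: [0.4575, -0.1822, 0.1896]
eef_rot: [-3.14, 0.003, 0.496]
ft_force: [0.1, -0.6, -4.0]
gripper_width: 0.0238
grasp_force: 60.1
```

```bash
python3 - <<'E'
from h import *
s=arm.state(); print({k:np.round(s[k],4) for k in("clock","eef_pos","eef_rot","ft_force","torque","gripper_width","grasp_force")})
c=cam("wrist"); save(c,"w3.png"); m=max(arm.masks_of("block","wrist"),key=lambda m:m["pixels"].sum()); P=cloud(c,m["pixels"])
print(np.histogram(P[:,2],np.arange(0,.07,.005)))
for lo,hi in((.015,.024),(.025,.036),(.04,.07)):
    T=P[(P[:,2]>lo)&(P[:,2]<hi)]; print(*rect(T),np.median(T[:,2]))
for d in arm.landmark_of("tag_seat","wrist"): print(d, onplane(c,[d["at"][::-1]],.03))
for d in arm.masks_of("stamp","wrist"): Q=cloud(c,d["pixels"]); print(d["conf"],d["at"],np.round([Q.min(0),Q.max(0),np.median(Q,0)],4) if len(Q) else 0)
delta([.5105,-.152],.4995)
E
```

```text
{'clock': np.float64(7.3833), 'eef_pos': array([ 0.4575, -0.1822,  0.1896]), 'eef_rot': array([-3.1398e+00,  2.6000e-03,  4.9620e-01]), 'ft_force': array([ 0.0565, -0.6173, -4.019 ]), 'torque': array([ 0.0733, -0.0091,  0.0145]), 'gripper_width': np.float64(0.0238), 'grasp_force': np.float64(60.1469)}
(array([  11,    0,    5, 6885,  752, 4091,  160,    0,    0, 1695, 4696,
          0,    0,    0]), array([0.   , 0.005, 0.01 , 0.015, 0.02 , 0.025, 0.03 , 0.035, 0.04 ,
       0.045, 0.05 , 0.055, 0.06 , 0.065, 0.07 ]))
[ 511.81842041 -153.08085632  120.16368866  100.639328  ] 0.5031505 0.0187048432972859
[ 511.96917725 -152.84646606   90.10552216   72.75386047] 0.49631333 0.02870630562474031
[ 511.81246948 -152.68789673   68.66464996   50.5525322 ] 0.49301538 0.05104330546884168
{'at': [112.4, 280.6], 'conf': 0.91} [[ 0.51091561 -0.15508851  0.03      ]]
0.58 [306.7, 278.1] [[ 0.2356 -0.2736 -0.0024]
 [ 0.4776 -0.1635  0.2322]
 [ 0.4655 -0.1785  0.2266]]
at [ 0.4584 -0.1803  0.1908] rot [-3.141e+00  6.000e-04  5.002e-01] units tool x,y [2.374 0.006] turn wz units 0.007 up to None
```

View pics/w3.png

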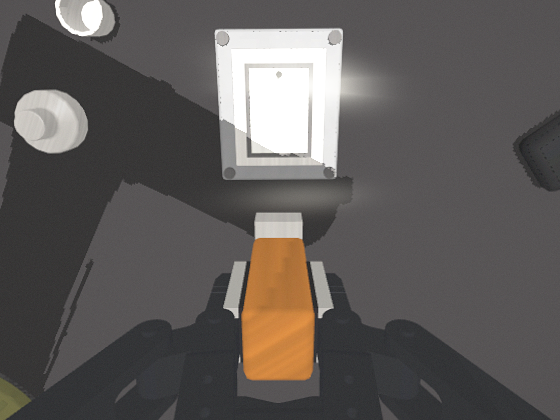

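The wrist view shows the stamp gripped squarely, handle top at about (350,278) and foot at (225,278). The tag on the block is at (112,281) with its dot near the far end, sides parallel to the stamp. One more check of the stamp's offset in the hand.

```bash
python3 - <<'E'
from h import *
c=cam("wrist"); s=arm.state(); w=s["eef_rot"][2]; R=np.array([[np.cos(w),np.sin(w)],[np.sin(w),-np.cos(w)]])
m=max(arm.masks_of("stamp","wrist"),key=lambda m:m["conf"]); P=cloud(c,m["pixels"]); P=P[(P[:,2]>.12)]
zt=np.percentile(P[:,2],95); T=P[P[:,2]>zt-.004]; q,a=rect(T); print("z",zt,q,a,w,s["eef_pos"])
print("top centre rel TCP (tool x,y mm)",R@(q[:2]-1000*s["eef_pos"][:2]))
F=P[P[:,2]<.168]; d=(F[:,:2]-s["eef_pos"][:2])@R.T*1000; print("foot",len(F),np.percentile(d,[2,50,98],axis=0),np.percentile(F[:,2],[2,50,98]))
B=max(arm.masks_of("block","wrist"),key=lambda m:m["pixels"].sum()); Q=cloud(c,B["pixels"]); q,a=rect(Q[Q[:,2]>.04]); print("bed rel TCP",R@(q[:2]-1000*s["eef_pos"][:2]),a-w)
print(s["clock"])
E
```

```text
z 0.2322318851371096 [ 457.68048096 -180.3453064    29.08343506   24.22020531] 0.50519997 0.5004639643993742 [ 0.45846206 -0.18029257  0.19103912]
top centre rel TCP (tool x,y mm) [-0.7110329  -0.32875392]
foot 1178 [[  8.03420775 -11.84689034]
 [ 14.47066232  -0.25463172]
 [ 16.893862    11.14464916]] [0.14709254 0.15930841 0.16087845]
bed rel TCP [59.83166322  1.40333077] -0.0005349535313017295
7.6333
```

Request:
{"op": "move_arm", "data": {
  "commands": [
    [0.803,0.015,0.6,0,0,0,10],
    [0.803,0.015,0.6,0,0,0,10],
    [0.803,0.015,0.6,0,0,0,10],
    [0,0,0.6,0,0,0,10],
    [0,0,0.6,0,0,0,10],
    [0,0,0.3,0,0,0,10],
    [0,0,0,0,0,0,10],
    [0,0,0,0,0,0,10]
  ]
}}

```text
clock: 8.4
eef_pos: [0.5118, -0.1532, 0.1092]
eef_rot: [3.141, 0.0, 0.5]
ft_force: [0.1, 0.9, -2.2]
gripper_width: 0.0233
grasp_force: 60.1
```

Request:
{"op": "move_arm", "data": {
  "commands": [
    [0,0,0,0,0,0,10],
    [0,0,0,0,0,0,10],
    [0,0,0,0,0,0,10]
  ]
}}

```text
clock: 8.65
eef_pos: [0.5122, -0.1534, 0.11]
eef_rot: [3.141, -0.002, 0.499]
ft_force: [-0.6, 0.3, -3.0]
gripper_width: 0.0235
grasp_force: 60.1
```

```bash
python3 - <<'E'
from h import *
s=arm.state(); print({k:np.round(s[k],4) for k in("clock","eef_pos","eef_rot","ft_force","torque","gripper_width","grasp_force")})
delta([.5111,-.1526],.4995,.0963)
E
```

```text
{'clock': np.float64(8.65), 'eef_pos': array([ 0.5122, -0.1534,  0.11  ]), 'eef_rot': array([ 3.1406e+00, -1.6000e-03,  4.9910e-01]), 'ft_force': array([-0.5961,  0.3125, -2.9541]), 'torque': array([-0.0317, -0.0045, -0.0692]), 'gripper_width': np.float64(0.0235), 'grasp_force': np.float64(60.0533)}
at [ 0.5122 -0.1534  0.11  ] rot [ 3.1406e+00 -1.6000e-03  4.9910e-01] units tool x,y [-0.025 -0.05 ] turn wz units -0.004 up to 0.547
```

Request:
{"op": "move_arm", "data": {
  "commands": [
    [0,0,0.2,0,0,0,10],
    [0,0,0.16,0,0,0,10],
    [0,0,0,0,0,0,10],
    [0,0,0,0,0,0,10]
  ]
}}

```text
clock: 8.98
eef_pos: [0.5114, -0.1533, 0.0992]
eef_rot: [-3.141, 0.001, 0.499]
ft_force: [0.3, -0.0, -2.5]
gripper_width: 0.0229
grasp_force: 60.2
```

Request:
{"op": "move_arm", "data": {
  "commands": [
    [0,0,0.06,0,0,0,10],
    [0,0,0,0,0,0,10],
    [0,0,0,0,0,0,10]
  ]
}}

```text
clock: 9.23
eef_pos: [0.5118, -0.1533, 0.0983]
eef_rot: [3.142, 0.0, 0.499]
ft_force: [-0.5, -0.3, -3.3]
gripper_width: 0.0233
grasp_force: 60.2
```

Request:
{"op": "move_arm", "data": {
  "commands": [
    [0,0,0.06,0,0,0,10],
    [0,0,0,0,0,0,10],
    [0,0,0,0,0,0,10]
  ]
}}

```text
clock: 9.48
eef_pos: [0.5117, -0.1533, 0.0967]
eef_rot: [3.142, 0.0, 0.499]
ft_force: [-0.4, 0.1, -3.4]
gripper_width: 0.0232
grasp_force: 60.2
```

Request:
{"op": "move_arm", "data": {
  "commands": [
    [0,0,0.05,0,0,0,10],
    [0,0,0,0,0,0,10],
    [0,0,0,0,0,0,10]
  ]
}}

```text
clock: 9.73
eef_pos: [0.512, -0.1533, 0.096]
eef_rot: [3.141, -0.0, 0.499]
ft_force: [-0.3, 1.1, -1.2]
gripper_width: 0.0233
grasp_force: 60.5
```

Request:
{"op": "move_arm", "data": {
  "commands": [
    [0,0,0.05,0,0,0,10],
    [0,0,0,0,0,0,10],
    [0,0,0,0,0,0,10]
  ]
}}

```text
clock: 9.98
eef_pos: [0.512, -0.1534, 0.0952]
eef_rot: [3.141, -0.001, 0.499]
ft_force: [-1.7, 1.3, 3.8]
gripper_width: 0.0236
grasp_force: 61.1
```

Request:
{"op": "move_arm", "data": {
  "commands": [
    [0,0,0,0,0,0,10]
  ]
}}

```text
clock: 10.07
eef_pos: [0.512, -0.1534, 0.0951]
eef_rot: [3.141, -0.001, 0.499]
ft_force: [-1.1, 1.5, 4.3]
gripper_width: 0.0233
grasp_force: 61.1
```

Request:
{"op": "move_arm", "data": {
  "commands": [
    [0,0,0,0,0,0,10]
  ]
}}

```text
clock: 10.15
eef_pos: [0.512, -0.1534, 0.095]
eef_rot: [3.141, -0.001, 0.499]
ft_force: [-1.9, 1.3, 3.7]
gripper_width: 0.0232
grasp_force: 61.2
```

Request:
{"op": "move_arm", "data": {
  "commands": [
    [0,0,0.03,0,0,0,10],
    [0,0,0,0,0,0,10]
  ]
}}

```text
clock: 10.32
eef_pos: [0.5121, -0.1534, 0.0945]
eef_rot: [3.141, -0.001, 0.499]
ft_force: [-2.3, 2.2, 6.5]
gripper_width: 0.0231
grasp_force: 61.6
```

Request:
{"op": "move_arm", "data": {
  "commands": [
    [-0.006,-0.019,0,0,0,0,10],
    [0,0,0,0,0,0,10]
  ]
}}

```text
clock: 10.48
eef_pos: [0.512, -0.1533, 0.0947]
eef_rot: [3.14, -0.001, 0.499]
ft_force: [-1.4, 0.7, 6.2]
gripper_width: 0.0233
grasp_force: 61.4
```

Request:
{"op": "move_arm", "data": {
  "commands": [
    [0,0,0,0,0,0,10]
  ]
}}

```text
clock: 10.57
eef_pos: [0.512, -0.1533, 0.0947]
eef_rot: [3.14, -0.001, 0.499]
ft_force: [-1.3, -0.2, 5.4]
gripper_width: 0.0235
grasp_force: 61.4
```

Request:
{"op": "move_arm", "data": {
  "commands": [
    [-0.005,-0.008,0.025,0,0,0,10],
    [0,0,0,0,0,0,10]
  ]
}}

```text
clock: 10.73
eef_pos: [0.512, -0.1533, 0.0944]
eef_rot: [3.139, -0.001, 0.499]
ft_force: [-1.7, 0.8, 7.2]
gripper_width: 0.0234
grasp_force: 61.6
```

Request:
{"op": "move_arm", "data": {
  "commands": [
    [-0.004,-0.006,0.02,0,0,0,10],
    [0,0,0,0,0,0,10]
  ]
}}

```text
clock: 10.9
eef_pos: [0.512, -0.1533, 0.0942]
eef_rot: [3.139, -0.002, 0.499]
ft_force: [-1.8, 0.7, 8.1]
gripper_width: 0.0235
grasp_force: 61.8
```

Request:
{"op": "move_arm", "data": {
  "commands": [
    [0,0,0,0,0,0,10]
  ]
}}

```text
clock: 10.98
eef_pos: [0.512, -0.1533, 0.0943]
eef_rot: [3.139, -0.002, 0.499]
ft_force: [-2.3, -0.0, 8.7]
gripper_width: 0.023
grasp_force: 61.8
```

Request:
{"op": "move_arm", "data": {
  "commands": [
    [-0.008,-0.004,0.015,0,0,0,10],
    [0,0,0,0,0,0,10],
    [0,0,0,0,0,0,10]
  ]
}}

```text
clock: 11.23
eef_pos: [0.5119, -0.1533, 0.0941]
eef_rot: [3.139, -0.002, 0.499]
ft_force: [-1.3, -0.4, 9.3]
gripper_width: 0.0234
grasp_force: 61.9
```

Request:
{"op": "move_arm", "data": {
  "commands": [
    [0,0,0,0,0,0,10],
    [0,0,0,0,0,0,10],
    [0,0,0,0,0,0,10],
    [0,0,0,0,0,0,10]
  ]
}}

```text
clock: 11.57
eef_pos: [0.5119, -0.1533, 0.0941]
eef_rot: [3.139, -0.002, 0.499]
ft_force: [-1.5, 0.5, 8.7]
gripper_width: 0.0234
grasp_force: 61.9
```

Request:
{"op": "move_arm", "data": {
  "commands": [
    [0,0,0,0,0,0,10],
    [0,0,0,0,0,0,10],
    [0,0,0,0,0,0,10],
    [0,0,0,0,0,0,10],
    [0,0,0,0,0,0,10],
    [0,0,0,0,0,0,10],
    [0,0,0,0,0,0,10],
    [0,0,0,0,0,0,10]
  ]
}}

```text
clock: 12.23
eef_pos: [0.5119, -0.1533, 0.0942]
eef_rot: [3.139, -0.002, 0.499]
ft_force: [-1.4, 0.3, 8.2]
gripper_width: 0.0236
grasp_force: 61.9
```

Request:
{"op": "move_arm", "data": {
  "commands": [
    [-0.003,-0.003,0.016,0,0,0,10],
    [0,0,0,0,0,0,10],
    [0,0,0,0,0,0,10],
    [0,0,0,0,0,0,10],
    [0,0,0,0,0,0,10],
    [0,0,0,0,0,0,10],
    [0,0,0,0,0,0,10],
    [0,0,0,0,0,0,10]
  ]
}}

```text
clock: 12.9
eef_pos: [0.512, -0.1533, 0.094]
eef_rot: [3.138, -0.002, 0.499]
ft_force: [-1.7, 1.2, 10.2]
gripper_width: 0.0231
grasp_force: 62.0
```

Request:
{"op": "move_arm", "data": {
  "commands": [
    [0,0,0,0,0,0,10],
    [0,0,0,0,0,0,10],
    [0,0,0,0,0,0,10],
    [0,0,0,0,0,0,10],
    [0,0,0,0,0,0,10],
    [0,0,0,0,0,0,10],
    [0,0,0,0,0,0,10],
    [0,0,0,0,0,0,10]
  ]
}}

```text
clock: 13.57
eef_pos: [0.512, -0.1533, 0.094]
eef_rot: [3.138, -0.002, 0.499]
ft_force: [-2.3, 1.2, 9.2]
gripper_width: 0.0232
grasp_force: 62.0
```

Request:
{"op": "move_arm", "data": {
  "commands": [
    [0.006,0.012,-0.06,0,0,0,10],
    [0.006,0.012,-0.06,0,0,0,10],
    [0.006,0.012,-0.06,0,0,0,10],
    [0,0,-0.1,0,0,0,10],
    [0,0,-0.3,0,0,0,10],
    [0,0,-0.6,0,0,0,10],
    [0,0,-0.8,0,0,0,10],
    [0,0,0,0,0,0,10]
  ]
}}

```text
clock: 14.23
eef_pos: [0.5131, -0.1539, 0.1452]
eef_rot: [3.138, -0.004, 0.499]
ft_force: [0.6, -1.2, -0.5]
gripper_width: 0.0232
grasp_force: 60.4
```

Request:
{"op": "move_arm", "data": {
  "commands": [
    [0,0,-1,0,0,0,10],
    [0,0,-1,0,0,0,10],
    [0,0,0,0,0,0,10],
    [0,0,0,0,0,0,10]
  ]
}}

```text
clock: 14.57
eef_pos: [0.5121, -0.1532, 0.1918]
eef_rot: [3.141, -0.002, 0.499]
ft_force: [-0.0, 0.2, -4.1]
gripper_width: 0.0236
grasp_force: 60.5
```

```bash
python3 - <<'E'
from h import *
s=arm.state(); print({k:np.round(s[k],4) for k in("clock","eef_pos","eef_rot","ft_force","torque","gripper_width","grasp_force")})
c=cam("wrist"); w=s["eef_rot"][2]; R=np.array([[np.cos(w),np.sin(w)],[np.sin(w),-np.cos(w)]])
m=max(arm.masks_of("stamp","wrist"),key=lambda m:m["conf"]); P=cloud(c,m["pixels"]); P=P[(P[:,2]>.08)]
zt=np.percentile(P[:,2],95); T=P[P[:,2]>zt-.004]; q,a=rect(T); print("z rel TCP",zt-s["eef_pos"][2],q[2:],a-w,R@(q[:2]-1000*s["eef_pos"][:2]))
c=cam("top"); m=max(arm.masks_of("block","top"),key=lambda m:m["pixels"].sum()); save(c,"top2.png")
# return: TCP xy of pick
delta([.4813,.2185],.4705,.0488)
E
```

```text
{'clock': np.float64(14.5667), 'eef_pos': array([ 0.5121, -0.1532,  0.1918]), 'eef_rot': array([ 3.1409e+00, -2.0000e-03,  4.9910e-01]), 'ft_force': array([-1.1000e-03,  2.3990e-01, -4.0706e+00]), 'torque': array([0.0579, 0.0557, 0.0388]), 'gripper_width': np.float64(0.0236), 'grasp_force': np.float64(60.494)}
z rel TCP 0.04138821601662637 [28.68745995 24.2338028 ] 0.006667286375777293 [-0.70101431 -0.37879425]
at [ 0.5109 -0.1531  0.1892] rot [-3.1399e+00  2.4000e-03  4.9910e-01] units tool x,y [  6.076 -13.618] turn wz units 0.273 up to 5.618
```

Request:
{"op": "move_arm", "data": {
  "commands": [
    [0.4325,-0.974,0,0,0,0,10],
    [0.4325,-0.974,0,0,0,0,10],
    [0.4325,-0.974,0,0,0,0,10],
    [0.4325,-0.974,0,0,0,0,10],
    [0.4325,-0.974,0,0,0,0,10],
    [0.4325,-0.974,0,0,0,0,10],
    [0.4325,-0.974,0,0,0,0,10],
    [0.4325,-0.974,0,0,0,0,10]
  ]
}}

```text
clock: 15.43
eef_pos: [0.4935, 0.0603, 0.19]
eef_rot: [-3.141, 0.002, 0.499]
ft_force: [0.3, -0.0, -3.1]
gripper_width: 0.0235
grasp_force: 60.5
```

Request:
{"op": "move_arm", "data": {
  "commands": [
    [0.4325,-0.974,0,0,0,0,10],
    [0.4325,-0.974,0,0,0,0,10],
    [0.4325,-0.974,0,0,0,0,10],
    [0.4325,-0.974,0,0,0,0,10],
    [0.4325,-0.974,0,0,0,0,10],
    [0.4325,-0.974,0,0,0,0.27,10],
    [0,0,0,0,0,0,10],
    [0,0,0,0,0,0,10]
  ]
}}

```text
clock: 16.1
eef_pos: [0.4806, 0.2193, 0.1896]
eef_rot: [3.141, 0.003, 0.473]
ft_force: [-0.4, -0.6, -3.5]
gripper_width: 0.0235
grasp_force: 60.6
```

```bash
python3 - <<'E'
from h import *
for i in range(3):
    c=cam("wrist"); delta([.4813,.2185],.4705,.0488)
P=cloud(c,np.ones(c["range_z"].shape,bool)); T=P[(np.abs(P[:,0]-.48)<.05)&(np.abs(P[:,1]-.219)<.05)&(P[:,2]>.007)&(P[:,2]<.016)]; print(len(T),rect(T)); save(c,"w4.png")
E
```

```text
at [0.4809 0.2185 0.19  ] rot [3.1409e+00 2.1000e-03 4.7210e-01] units tool x,y [0.016 0.008] turn wz units 0.015 up to 5.648
at [0.4811 0.2181 0.1903] rot [3.141e+00 1.400e-03 4.712e-01] units tool x,y [ 0.017 -0.011] turn wz units 0.007 up to 5.662
at [0.4812 0.2177 0.1906] rot [3.1411e+00 9.0000e-04 4.7050e-01] units tool x,y [ 0.016 -0.026] turn wz units -0.0 up to 5.674
1213 (array([480.49261475, 219.07556152,  56.44345856,  44.1048584 ]), np.float32(0.48128355))
```

View pics/w4.png

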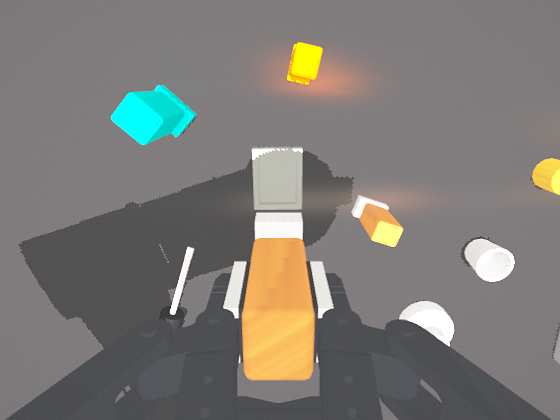

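The wrist view shows the stamp, foot at about (225,278), aligned above its empty tray at (180,277). The other items stand where they were. Descending.

Request:
{"op": "move_arm", "data": {
  "commands": [
    [0,0,0.8,0,0,0,10],
    [0,0,0.9,0,0,0,10],
    [0,0,0.9,0,0,0,10],
    [0,0,0.9,0,0,0,10],
    [0,0,0.9,0,0,0,10],
    [0,0,0.5,0,0,0,10],
    [0,0,0.3,0,0,0,10],
    [0,0,0,0,0,0,10]
  ]
}}

```text
clock: 16.92
eef_pos: [0.4808, 0.2175, 0.0598]
eef_rot: [3.141, 0.002, 0.47]
ft_force: [0.0, -0.5, -2.7]
gripper_width: 0.0235
grasp_force: 60.6
```

Request:
{"op": "move_arm", "data": {
  "commands": [
    [0,0,0.2,0,0,0,10],
    [0,0,0.1,0,0,0,10],
    [0,0,0.1,0,0,0,10],
    [0,0,0,0,0,0,10]
  ]
}}

```text
clock: 17.25
eef_pos: [0.4813, 0.2186, 0.0513]
eef_rot: [-3.141, -0.0, 0.471]
ft_force: [-0.3, 0.5, -2.8]
gripper_width: 0.0233
grasp_force: 60.6
```

Request:
{"op": "move_arm", "data": {
  "commands": [
    [0,0,0.06,0,0,0,10],
    [0,0,0,0,0,0,10],
    [0,0,0,0,0,0,10]
  ]
}}

```text
clock: 17.5
eef_pos: [0.4813, 0.2185, 0.0498]
eef_rot: [3.142, -0.0, 0.471]
ft_force: [0.4, 0.7, -2.5]
gripper_width: 0.0232
grasp_force: 60.6
```

Request:
{"op": "move_arm", "data": {
  "commands": [
    [0,0,0.04,0,0,0,10],
    [0,0,0,0,0,0,10],
    [0,0,0,0,0,0,10]
  ]
}}

```text
clock: 17.75
eef_pos: [0.4815, 0.2185, 0.0489]
eef_rot: [3.142, -0.001, 0.471]
ft_force: [0.3, 0.1, -2.4]
gripper_width: 0.0234
grasp_force: 60.8
```

Request:
{"op": "move_arm", "data": {
  "commands": [
    [0,0,0.03,0,0,0,10],
    [0,0,0,0,0,0,10],
    [0,0,0,0,0,0,10]
  ]
}}

```text
clock: 18.0
eef_pos: [0.4816, 0.2186, 0.0488]
eef_rot: [3.141, -0.001, 0.471]
ft_force: [-2.9, -0.9, 4.3]
gripper_width: 0.0233
grasp_force: 61.5
```

Seated on the floor. Opening slowly, then rising clear.

Request:
{"op": "move_arm", "data": {
  "commands": [
    [0,0,0,0,0,0,30],
    [0,0,0,0,0,0,36],
    [0,0,0,0,0,0,45],
    [0,0,0,0,0,0,55],
    [0,0,0,0,0,0,60],
    [0,0,0,0,0,0,60],
    [0,0,0,0,0,0,60],
    [0,0,0,0,0,0,60]
  ]
}}

```text
clock: 18.67
eef_pos: [0.4813, 0.2184, 0.0479]
eef_rot: [3.141, 0.0, 0.471]
ft_force: [-0.7, 0.2, -0.7]
gripper_width: 0.06
grasp_force: 0.0
```

Request:
{"op": "move_arm", "data": {
  "commands": [
    [0,0,-0.4,0,0,0,60],
    [0,0,-0.8,0,0,0,60],
    [0,0,-1,0,0,0,60],
    [0,0,-1,0,0,0,60],
    [0,0,-1,0,0,0,60],
    [0,0,-1,0,0,0,60],
    [-0.4,0,-1,0,0,0,60],
    [-0.8,0,-0.8,0,0,0,60]
  ]
}}

```text
clock: 19.33
eef_pos: [0.4551, 0.2049, 0.2252]
eef_rot: [3.141, -0.001, 0.47]
ft_force: [-0.4, -0.1, 0.0]
gripper_width: 0.0599
grasp_force: 0.0
```

Request:
{"op": "move_arm", "data": {
  "commands": [
    [-1,0,0,0,0,0,60],
    [-0.4,0,0,0,0,0,60],
    [0,0,0,0,0,0,60],
    [0,0,0,0,0,0,60]
  ]
}}

```text
clock: 19.67
eef_pos: [0.4234, 0.1891, 0.2239]
eef_rot: [-3.141, -0.002, 0.471]
ft_force: [0.5, -0.8, 1.0]
gripper_width: 0.0599
grasp_force: 0.0
```

```bash
python3 - <<'E'
from h import *
c=cam("wrist"); save(c,"w5.png")
for l,lo,hi in(("stamp",.085,.1),("rest",.008,.016)):
    for m in arm.masks_of(l,"wrist"):
        P=cloud(c,m["pixels"]); T=P[(P[:,2]>lo)&(P[:,2]<hi)]
        if m["conf"]>.3 and len(T)>50: print(l,m["at"],*rect(T),T[:,2].mean())
c=cam("top"); m=max(arm.masks_of("block","top"),key=lambda m:m["pixels"].sum()); P=cloud(c,m["pixels"])
for lo,hi in((.0,.03),(.03,.042),(.045,.07)):
    T=P[(P[:,2]>lo)&(P[:,2]<hi)]; print(*rect(T))
E
```

```text
stamp [27.5, 158.3] [491.50238037 326.61715698  25.2861805   22.39297104] 1.2788259 0.08546524900312197
stamp [106.4, 279.7] [479.99307251 218.213974    26.99139404  23.73692513] 0.47143355 0.08943976883477901
rest [84.0, 285.6] [480.79672241 219.16374207  56.36274719  43.94387436] 0.4820874 0.010705059458024307Traceback (most recent call last):
  File "<stdin>", line 7, in <module>
ValueError: max() iterable argument is empty
```

View pics/w5.png

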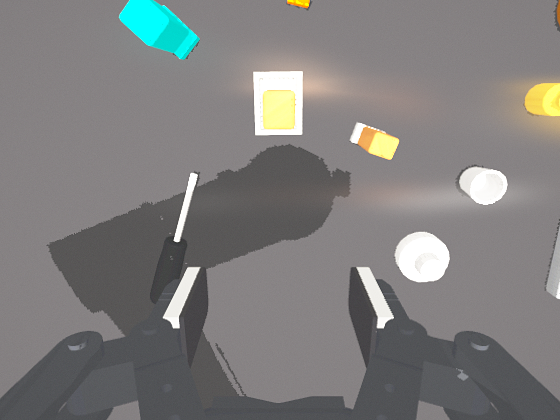

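The wrist view shows the stamp standing upright and free in its tray at (108,279), within 1.5 mm of the tray's centre and at its original height. The gripper is clear, so I'm handing in.

```bash
python3 -c "
from workcell import arm
print(arm.finish_job())"
```

```text
the job is handed in; nothing more can be done
None
```

I pressed the stamp flat on the middle of the tag at about 12–13 N for over a second and lifted it straight up. It is back standing in its rest, released, and the job is handed in; no verdict came back, and my last camera check of the tag's position failed, so "not dragged" rests only on the steady arm position while pressing.

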